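# Open the thread rack and load three spools by colour

## Task

Load the thread rack at the cobbler's bench. First free the flat bar that closes the rack: lift its end over the orange lip, draw it out endwise from under the green keeper, and lay it lengthwise and centred across the two blocks of the wooden rest. Then stand the blue, brown and red spools of thread upright in the middle of the pads of their own colour, knocking no spool over and leaving the thin grey spool where it is.

Things in the scene. Friction and masses are not known exactly. Their poses are not given: they have to be found in the camera images.
- rack: Fixed cream rack, base 360 x 100 x 6 mm. Origin: underside centre on the bench; x along it to the orange-lip end (robot's left), z up. Bar lies on 2 green blocks (x -165..-135, 130..160 mm; tops 35 mm up), open between them. Lip: wall 50 mm wide, x 160..166, top 44 mm up. Keeper: bridge x -163..-137, inner width 34, roof 53 to 59 mm up; stop wall x -171..-165 behind it: bar leaves only to +x.
- bar: Loose flat aluminium bar 310 x 24 x 5 mm, 120 g. Origin: underside centre; x along it, z up. Starts in the rack, same x axis and centre, underside 35 mm above the bench, its -x end 18 mm under the keeper (13 mm vertical play there), its +x end 5 mm behind the lip. Raise it about 18 mm near its middle or lip end (it may tilt), draw it 25 mm or more to rack +x, then lift it clear.
- rest: Fixed wooden rest for the bar: plank 320 x 80 x 6 mm with two pale cross blocks, each 30 mm long and 80 mm wide, at x = -110 and +110 mm, tops 30 mm above the bench. Origin: centre of its underside; x along its length (roughly away from the robot), z up. The bar goes flat on both blocks, along the rest's x (either way round), centre over centre.
- spool_blue: Full spool of blue thread, upright, loose, about 120 g: blue wound cylinder 40 mm in diameter from 5 to 72 mm height on a black flange 52 mm in diameter, 5 mm thick; black core stub 18 mm wide on top (total height 80 mm). Origin: centre of the underside, z up. Grip the winding from above. It starts 100 mm or more, centre to centre, from the other spools, tin and bottle.
- spool_brown: Full spool of brown thread, upright, loose, about 120 g: brown wound cylinder 40 mm in diameter from 5 to 72 mm height on a black flange 52 mm in diameter, 5 mm thick; black core stub 18 mm wide on top (total height 80 mm). Origin: centre of the underside, z up. Grip the winding from above. It starts 100 mm or more, centre to centre, from the other spools, tin and bottle.
- spool_red: Full spool of red thread, upright, loose, about 120 g: red wound cylinder 40 mm in diameter from 5 to 72 mm height on a black flange 52 mm in diameter, 5 mm thick; black core stub 18 mm wide on top (total height 80 mm). Origin: centre of the underside, z up. Grip the winding from above. It starts 100 mm or more, centre to centre, from the other spools, tin and bottle.
- spool_grey: Nearly used-up spool of grey thread standing among the others: grey cylinder only 25 mm in diameter, on a black flange 52 mm in diameter; height 80 mm. Origin: centre of the underside, z up. It has no pad and stays where it is. A yellow tin with a pale lid and a small green oil bottle stand in the same group and are not needed.
- pad_blue: Flat round blue pad, 60 mm in diameter, 4 mm thick, fixed on the base of the thread rack (pads about 95 mm apart in a row along it; the order of colours varies). At the start the bar crosses 25 mm above it. Origin: centre of its underside, 6 mm above the bench; its top is 10 mm above the bench; z up.
- pad_brown: Flat round brown pad, 60 mm in diameter, 4 mm thick, fixed on the base of the thread rack (pads about 95 mm apart in a row along it; the order of colours varies). At the start the bar crosses 25 mm above it. Origin: centre of its underside, 6 mm above the bench; its top is 10 mm above the bench; z up.
- pad_red: Flat round red pad, 60 mm in diameter, 4 mm thick, fixed on the base of the thread rack (pads about 95 mm apart in a row along it; the order of colours varies). At the start the bar crosses 25 mm above it. Origin: centre of its underside, 6 mm above the bench; its top is 10 mm above the bench; z up.

How it is judged:
By the outcome, as a careful person would: the job done as asked, in the order asked, and still so for the second after the job is handed in, with the robot touching nothing.
It also fails if it takes over 96 s, if anything falls off the work surface, if the arm or the gripper's body presses on something with over 40 N, if the wrist force passes 120 N, or if a joint passes its speed limit or range.

## Robot

A 7-joint arm with a two-finger parallel gripper is mounted at the origin on the work surface. World frame = base frame: x ahead of the robot, y to its left, z up, the work surface at z = 0. Lengths are in m, angles in rad, forces in N, time in s.
With the tool pointing down it reaches from about 0.375 to 0.925 m from the base axis. Payload 3.1 kg.
Tool frame: the origin (TCP) lies between the finger pads; the fingertips stand 19 mm ahead of it and the grasp point (between the pads) is the TCP; z points along the fingers, y is the direction in which the jaws open and shut (so a half turn about z gives the same grasp; the last joint's range is limited). The gripper opens to 85 mm and grips with 20 to 120 N. Pads are 22 mm wide; open, the fingers measure 114 mm over their backs; the gripper's body (76 mm by 85 mm) begins 54 mm behind the grasp point. The pads swing forward as they close: fully open they stand 13 mm farther back than shut.
Start: joints at [-1.299, 0.383, 0.044, 1.598, -0.018, 1.161, -0.05], TCP at [0.235, 0.606, 0.211] pointing down, gripper open.
Joint ranges: [-2.61, 2.61], [-0.41, 2.15], [-1.48, 1.57], [0, 2.5], [-1.57, 4.71], [0.05, 1.97], [-2.85, 2.85]. Speed limits (rad/s): [2.79, 2.79, 3.14, 3.14, 3.14, 3.14, 3.14].

## Interface

Orientations are given as a unit quaternion [x, y, z, w].
In Python, from bench import move_ptp, movel, move_j, move_gripper, pause, inverse_kinematics, read_camera, camera_params, MotionError, sign_off, look_for, tip_of, read_time_s, read_qpos, read_joint_vel, read_effort, read_eef_pos, read_tcp_rot, read_ft_force, read_ft_torque, read_finger_gap gives the robot as it stands. Calls block until the motion is done:
- move_ptp(position, orientation): joint-space move of the TCP to a pose.
- movel(position, orientation=None, speed=0.15): straight line of the TCP; orientation=None keeps the orientation; speed is the mean speed in m/s.
- move_j(angles): joint-space move.
- move_gripper(opening, effort=None): finger opening in m; effort is the grip in N (None keeps the last); returns when the fingers have stopped.
- pause(seconds).
- inverse_kinematics(position, orientation): joint angles nearest the present ones, or None.
- read_camera(name): name is "scene" or "side" or "wrist"; returns the picture (384x512x3 uint8, red, green, blue); there is no depth.
- camera_params(name): a dict with "K" (3x3 intrinsics, pixels), "dist_coeffs" ([k1, k2, p1, p2, k3] as OpenCV has them; the pictures are not rectified), "camera_from_world" (4x4, takes a point from world to camera coordinates). Camera axes: x right, y down, z forward; pixel columns grow to the right and rows downward; lengths in m; the calibration is good to about 2 mm. A picture is of the moment at which its call begins: read the wrist's pose just before it. camera_params takes no time and is no camera call; for the wrist camera it gives the pose at the moment of the call.
A pose or a line that the arm cannot do raises MotionError and nothing moves.
- sign_off(): hands the job in, once; it reports no verdict.
Trained networks look in the newest picture that a camera, given by its name, has taken for a name from the list of things; names that differ only in an ending like _2 or _b are one class to them, and where a whole thing is asked for, a point or a joint stands for the part that bears it (a point fixed in the world has none). Each returns a list of dicts, best first, with "confidence" (0 to 1); they miss things now and then, are a little off and sometimes report something else, mostly with a low value. They report only what shows in the picture. A call takes as long as a camera call.
- look_for(camera, name): "at" ([column, row] in pixels, amid what is visible of it).
- tip_of(camera, name): "at" ([column, row] in pixels: a listed point, or the origin of a listed thing).
Readings, each from a call of its own:
- read_time_s(): time.
- read_qpos(): joint angles.
- read_joint_vel(): joint speeds.
- read_effort(): joint torques, N m.
- read_eef_pos(): TCP position.
- read_tcp_rot(): TCP orientation.
- read_ft_force(): force on the tool from outside, world axes, zero at the start.
- read_ft_torque(): the same for the moment, N m.
- read_finger_gap(): finger opening in m.
Only numpy, scipy, OpenCV 4.12 (cv2) and the standard library are available. Lean on these libraries where they do the work, as an engineer would, in place of code of your own. Each camera call takes 0.05 s, during which the arm holds its last target.

## Working session

There is one attempt and no reset: what is moved stays moved. The work goes in short steps, each a Python script; the robot and the scene stay as the last script left them, time stands still between calls to the robot, and variables do not carry over. Pictures are saved under pics/ and viewed, and the job is handed in when it is done.

```bash
ls; mkdir -p pics; python3 - <<'E'
from bench import *
import cv2
print(read_time_s(),read_eef_pos(),read_tcp_rot())
for c in ["scene","side","wrist"]:
    im=read_camera(c); cv2.imwrite(f"pics/a_{c}.png",im[:,:,::-1])
    p=camera_params(c); print(c,p["K"],p["dist_coeffs"],p["camera_from_world"])
E
```

```text
pics
0.0 [0.23458325 0.60513192 0.20997129] [ 1.83799798e-01  9.82962817e-01 -1.30746752e-03 -1.60553805e-04]
scene [[365.4767908    0.         258.40254377]
 [  0.         365.4767908  191.55352543]
 [  0.           0.           1.        ]] [0.00812882 0.         0.         0.         0.        ] [[-0.20545096  0.97866451  0.00238503  0.10053498]
 [ 0.71898052  0.152588   -0.67807368 -0.33808429]
 [-0.66397056 -0.1375961  -0.73499007  1.17473909]
 [ 0.          0.          0.          1.        ]]
side [[349.06724398   0.         248.02453956]
 [  0.         349.06724398 189.13038682]
 [  0.           0.           1.        ]] [-0.06760862  0.          0.          0.          0.        ] [[ 0.97238263 -0.23332912 -0.00543479 -0.50579702]
 [-0.13265476 -0.53337058 -0.83541519  0.09613037]
 [ 0.19202793  0.81306417 -0.54959251  0.73799572]
 [ 0.          0.          0.          1.        ]]
wrist [[307.29617646   0.         256.25622473]
 [  0.         307.29617646 196.68255971]
 [  0.           0.           1.        ]] [-0.08179808  0.          0.          0.          0.        ] [[ 0.36103777  0.93254548 -0.00326501 -0.64831396]
 [ 0.90122787 -0.34800899  0.25822096 -0.03508897]
 [ 0.23966654 -0.09617004 -0.96608037  0.3783423 ]
 [ 0.          0.          0.          1.        ]]
```

View pics/a_scene.png

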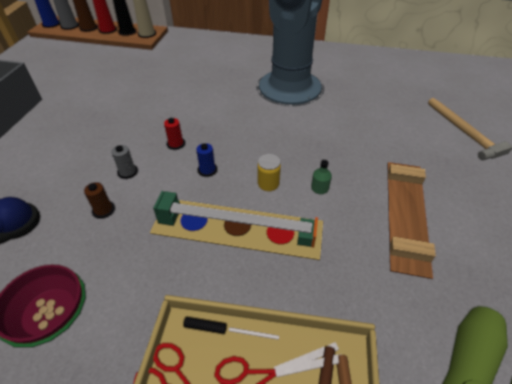

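View pics/a_side.png

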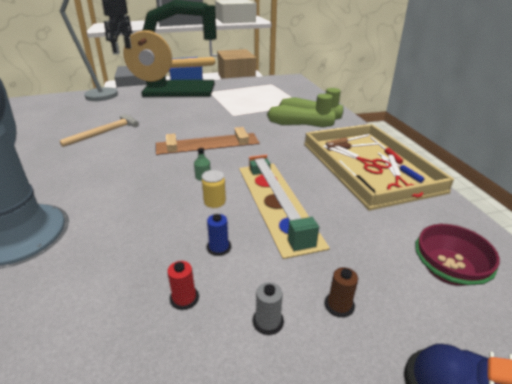

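View pics/a_wrist.png

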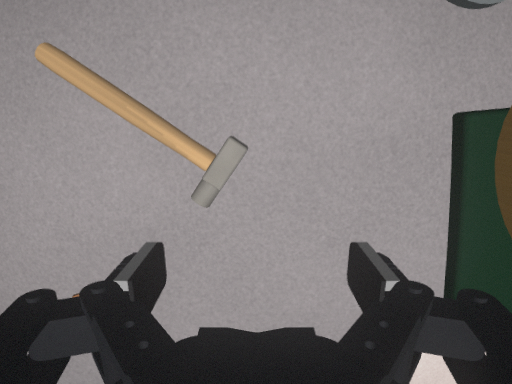

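The scene view shows the rack with bar at about (240,222), the lip end right at (318,235), pads blue/brown/red at (193,220), (238,227), (281,234), and the rest at (409,215). The spools are red (174,132), blue (206,158), grey (124,160) and brown (98,200). The side view agrees, and the wrist shows only the hammer. Next I'll localise everything.

```bash
cat > h.py <<'E'
from bench import *
import numpy as np, cv2
from scipy.optimize import least_squares
from scipy.spatial.transform import Rotation as R
def cp(c):
    p=camera_params(c); return np.array(p["K"]),np.array(p["dist_coeffs"]),np.array(p["camera_from_world"])
def proj(c,P,p=None):
    K,d,T=p or cp(c); P=np.atleast_2d(P).astype(float)
    return cv2.projectPoints(P,cv2.Rodrigues(T[:3,:3])[0],T[:3,3],K,d)[0][:,0]
def ray(c,uv,p=None):
    K,d,T=p or cp(c)
    n=cv2.undistortPoints(np.array([[uv]],float),K,d)[0,0]
    Rm=T[:3,:3]; return -Rm.T@T[:3,3], Rm.T@np.array([n[0],n[1],1])
def onplane(c,uv,z,p=None):
    o,v=ray(c,uv,p); return o+v*(z-o[2])/v[2]
def save(c,name,im=None):
    im=read_camera(c) if im is None else im
    cv2.imwrite(f"pics/{name}.png",im[:,:,::-1]); return im
def down(yaw):  # tool z down, tool y (jaw axis) at world yaw angle
    y=np.array([np.cos(yaw),np.sin(yaw),0]); z=np.array([0,0,-1.]); x=np.cross(y,z)
    return R.from_matrix(np.stack([x,y,z],1)).as_quat()
E
python3 - <<'E'
from h import *
names=["rack","bar","rest","spool_blue","spool_brown","spool_red","spool_grey","pad_blue","pad_brown","pad_red"]
z0=dict(bar=.035,pad_blue=.006,pad_brown=.006,pad_red=.006)
for c in ["scene","side"]:
    for n in names:
        r=tip_of(c,n)[:2]
        print(c,n,[(np.round(q["at"],1),round(q["confidence"],2),np.round(onplane(c,q["at"],z0.get(n,0))[:2],4)) for q in r])
E
```

```text
scene rack [(array([237.7, 228.3]), 0.78, array([ 0.586 , -0.0254])), (array([130.8, 173.3]), 0.63, array([ 0.4764, -0.3245]))]
scene bar [(array([238. , 213.8]), 0.67, array([ 0.5741, -0.0263]))]
scene rest [(array([408.2, 213. ]), 0.73, array([0.4654, 0.3376]))]
scene spool_blue [(array([207.3, 171.5]), 0.68, array([ 0.4311, -0.1419]))]
scene spool_brown [(array([104.3, 214.2]), 0.78, array([ 0.6094, -0.3254]))]
scene spool_red [(array([176.9, 143.2]), 0.62, array([ 0.3436, -0.2541]))]
scene spool_grey [(array([126. , 174.5]), 0.88, array([ 0.4828, -0.3342])), (array([241. , 215.4]), 0.41, array([ 0.5497, -0.0269]))]
scene pad_blue [(array([193.2, 218.6]), 0.55, array([ 0.5848, -0.1256]))]
scene pad_brown [(array([236.6, 224.1]), 0.83, array([ 0.5798, -0.0291]))]
scene pad_red [(array([283.8, 234. ]), 0.73, array([0.5847, 0.0748]))]
side rack [(array([279.4, 205.1]), 0.61, array([ 0.5874, -0.0364]))]
side bar [(array([280.6, 194.3]), 0.57, array([ 0.5866, -0.0426]))]
side rest [(array([208.8, 147.7]), 0.63, array([0.4685, 0.3032]))]
side spool_blue [(array([215.2, 248.3]), 0.67, array([ 0.4173, -0.1463])), (array([337.5, 303.8]), 0.37, array([ 0.5962, -0.3315]))]
side spool_brown [(array([337.8, 305.4]), 0.95, array([ 0.5952, -0.3346]))]
side spool_red [(array([187.2, 301.1]), 0.93, array([ 0.3499, -0.2648]))]
side spool_grey [(array([266.9, 320.3]), 0.88, array([ 0.4714, -0.3336])), (array([184.9, 299.7]), 0.16, array([ 0.3464, -0.2609]))]
side pad_blue [(array([290.6, 223.8]), 0.6, array([ 0.5871, -0.1157]))]
side pad_brown [(array([275.5, 199.4]), 0.57, array([ 0.5827, -0.0199]))]
side pad_red [(array([264.8, 179. ]), 0.64, array([0.5831, 0.0752])), (array([206.4, 143.6]), 0.29, array([0.464 , 0.3214]))]
```

```bash
python3 - <<'E'
from h import *
q=read_tcp_rot(); t=np.array(read_eef_pos()); Rm=R.from_quat(q).as_matrix()
T=np.array(camera_params("wrist")["camera_from_world"])
C=-T[:3,:3].T@T[:3,3]
print("cam in tool",Rm.T@(C-t)); RC=Rm.T@T[:3,:3].T; print(RC)
def view(pos,yaw,pts):
    r=R.from_quat(down(yaw)).as_matrix(); RC_=r@RC; c=np.array(pos)+r@Rm.T@(C-t)
    X=np.eye(4); X[:3,:3]=RC_.T; X[:3,3]=-RC_.T@c
    K,d,_=cp("wrist"); return proj("wrist",pts,(K,d,X))
rest=[(.467+a,.32+b,0.015) for a in(-.16,.16) for b in (-.04,.04)]
rack=[(.585+a,-.027+b,0.015) for b in(-.18,.18) for a in (-.05,.05)]
for pos in [(.5,.32,.33),(.55,.32,.36)]:
  print(pos,view(pos,np.pi/2,rest).round(),inverse_kinematics(pos,down(np.pi/2)),inverse_kinematics(pos,down(-np.pi/2)))
for pos in [(.6,-.03,.3),(.6,-.03,.33)]:
  print(pos,view(pos,np.pi/2,rack).round(),inverse_kinematics(pos,down(np.pi/2)))
E
```

```text
cam in tool [ 6.40615901e-02 -5.25790037e-05 -1.62199088e-01]
[[ 3.82406180e-04 -9.66114916e-01 -2.58112036e-01]
 [ 9.99999241e-01  6.71660361e-04 -1.03247879e-03]
 [ 1.17085679e-03 -2.58111445e-01  9.66114440e-01]]
(0.5, 0.32, 0.33) [[229.  24.]
 [285.  24.]
 [233. 234.]
 [281. 234.]] [-0.80738791  0.19705677  0.19702968  1.59573945 -0.03926636  1.35267678
  0.96522134] [-1.14917923  0.21592346  0.60422351  1.61146747 -0.12498492  1.35319799
 -2.09957308]
(0.55, 0.32, 0.36) [[230.  -5.]
 [283.  -5.]
 [233. 200.]
 [280. 200.]] [-0.76754772  0.27431194  0.22246105  1.44415589 -0.06040108  1.42981624
  1.02614676] [-1.08346858  0.30685049  0.63535787  1.45989738 -0.18194723  1.43425414
 -2.01654977]
(0.6, -0.03, 0.3) [[133. 115.]
 [139. 184.]
 [384. 116.]
 [378. 184.]] [-0.60495493  0.26488579  0.71032581  1.64101197 -0.1780181   1.30186146
  1.70643678]
(0.6, -0.03, 0.33) [[141. 115.]
 [146. 179.]
 [376. 116.]
 [371. 180.]] [-0.61722663  0.24785724  0.72424438  1.59831468 -0.16704234  1.35885862
  1.69789715]
```

```bash
python3 - <<'E'
from h import *
import json
out={}
for n,pos,yaw,names in [("rest",(.5,.32,.28),np.pi/2,["rest"]),("rack",(.61,-.03,.23),np.pi/2,["rack","bar","pad_blue","pad_brown","pad_red"]),("sp",(.52,-.25,.30),np.pi/2,["spool_blue","spool_brown","spool_red","spool_grey"])]:
    t0=read_time_s(); move_ptp(pos,down(yaw)); pause(.15)
    p=cp("wrist"); im=save("wrist","b_"+n); out[n]=[x.tolist() for x in p]
    print(n,"t",t0,read_time_s(),read_eef_pos())
    for m in names:
        z=dict(bar=.035).get(m,.006 if "pad" in m else 0)
        for q in tip_of("wrist",m)[:2]: print(m,np.round(q["at"],1),round(q["confidence"],2),onplane("wrist",q["at"],z,p)[:2].round(4))
json.dump(out,open("b.json","w"))
E
```

```text
rest t 1.15 2.8167 [0.49903017 0.32145918 0.27963226]
rest [265.9 136.9] 0.81 [0.4644 0.3344]
rack t 2.8667 4.45 [ 0.61019301 -0.02788138  0.23008957]
pad_blue [179.9 150. ] 0.91 [ 0.5888 -0.1243]
pad_brown [255.2 144. ] 0.97 [ 0.5812 -0.0295]
pad_red [329.7 147. ] 0.6 [0.5843 0.064 ]
sp t 4.7 5.875 [ 0.5210554  -0.24737264  0.2990698 ]
spool_blue [324.8  96.1] 0.86 [ 0.4286 -0.1489]
spool_brown [197.5 210.5] 0.71 [ 0.6027 -0.3397]
spool_red [248.4  34.7] 0.56 [ 0.3465 -0.2594]
spool_grey [197.4 126.3] 0.86 [ 0.4728 -0.3345]
```

View pics/b_rest.png

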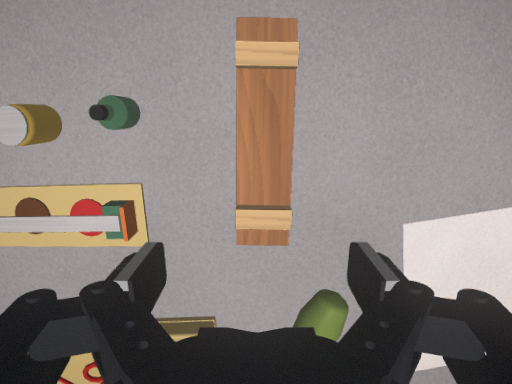

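View pics/b_rack.png

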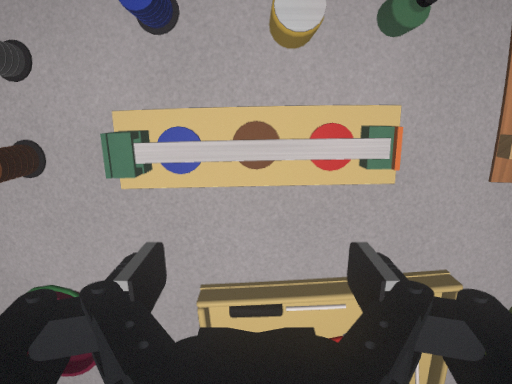

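View pics/b_sp.png

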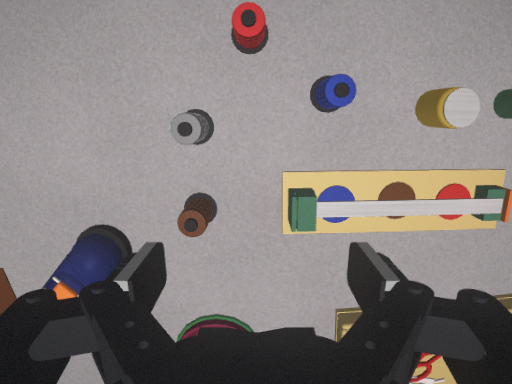

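```bash
python3 - <<'E'
from h import *
import json
b={k:[np.array(x) for x in v] for k,v in json.load(open("b.json")).items()}
im=cv2.imread("pics/b_rack.png"); hsv=cv2.cvtColor(im,cv2.COLOR_BGR2HSV)
for pt in [(200,180),(260,130),(250,150),(120,150),(399,150)]: print(pt,hsv[pt[1],pt[0]])
im2=cv2.imread("pics/b_rest.png"); h2=cv2.cvtColor(im2,cv2.COLOR_BGR2HSV)
for pt in [(266,48),(266,60),(266,66),(264,215),(264,226),(264,130),(264,30),(264,238)]: print(pt,h2[pt[1],pt[0]])
cv2.imwrite("pics/c1.png",cv2.resize(im[90:200,90:420],None,fx=2.4,fy=2.4,interpolation=cv2.INTER_CUBIC))
cv2.imwrite("pics/c2.png",cv2.resize(im2[0:260,210:320],None,fx=2.3,fy=2.3,interpolation=cv2.INTER_CUBIC))
im3=cv2.imread("pics/b_sp.png")
cv2.imwrite("pics/c3.png",cv2.resize(im3[0:245,160:370],None,fx=2.4,fy=2.4,interpolation=cv2.INTER_CUBIC))
E
```

```text
(200, 180) [ 20 106 207]
(260, 130) [ 11 121 120]
(250, 150) [  5   8 188]
(120, 150) [ 72  82 118]
(399, 150) [ 10 178 211]
(266, 48) [ 17 105 214]
(266, 60) [ 16 106 209]
(266, 66) [ 16  99 129]
(264, 215) [ 17 103 220]
(264, 226) [ 17 106 205]
(264, 130) [ 12 132 172]
(264, 30) [ 12 124 154]
(264, 238) [ 12 130 176]
```

View pics/c1.png

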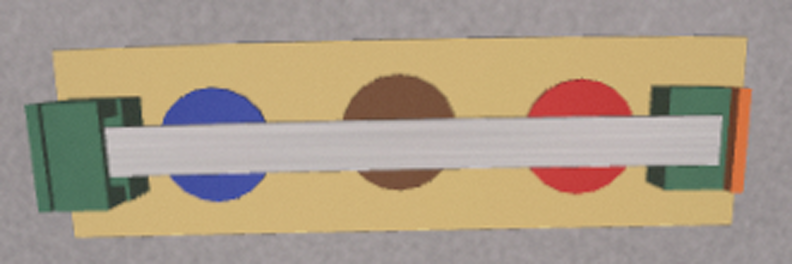

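View pics/c2.png

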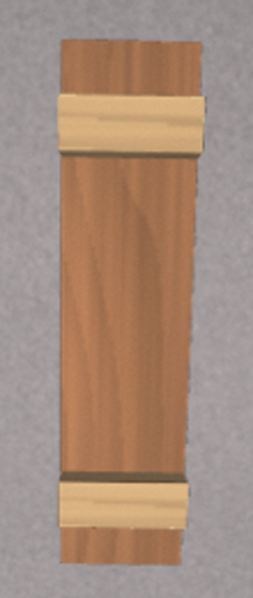

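View pics/c3.png

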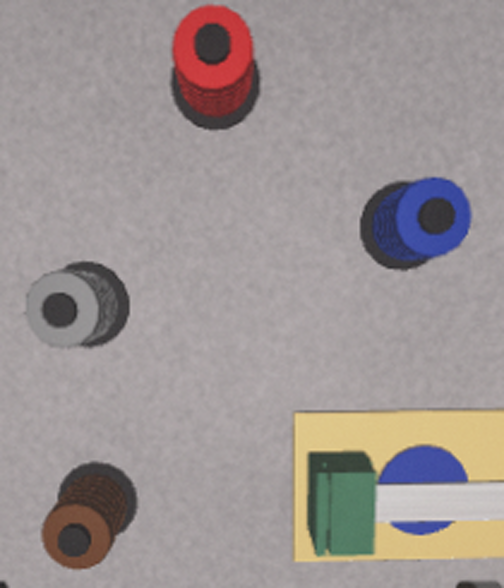

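```bash
python3 - <<'E'
from h import *
import json
b={k:tuple(np.array(x) for x in v) for k,v in json.load(open("b.json")).items()}
def fit(cam,model,px,guess,free=False):
    W=np.array([onplane("wrist",u,m[2],b[cam])[:2] for u,m in zip(px,model)])
    M=np.array(model)[:,:2]
    def f(p): 
        c,s=np.cos(p[2]),np.sin(p[2]); return (M@np.array([[c,s],[-s,c]])+p[:2]-W).ravel()
    r=least_squares(f,guess); print(cam,r.x.round(4),"res mm",(r.fun.reshape(-1,2)*1e3).round(1).tolist()); return r.x
a=lambda l,s,o:[(x/s+o[0],y/s+o[1]) for x,y in l]
# rack: x axis -> +y ; model x along, y left of x => rack y = -world x
rk=fit("rack",[(-.18,.05,.006),(.18,.05,.006),(.18,-.05,.006),(-.18,-.05,.006)],a([(53,50),(747,37),(732,224),(75,237)],2.4,(90,90)),[.585,-.03,1.57])
bar=fit("rack",[(-.137,.012,.04),(.155,.012,.04),(.155,-.012,.04)],a([(106,127),(722,116),(719,164)],2.4,(90,90)),[.585,-.03,1.57])
rs=fit("rest",[(-.125,-.04,.03),(-.125,.04,.03),(-.095,.04,.03),(-.095,-.04,.03),(.095,-.04,.03),(.095,.04,.03),(.125,.04,.03),(.125,-.04,.03)],a([(59,94),(204,96),(202,153),(59,150),(59,482),(188,484),(187,529),(59,527)],2.3,(210,0)),[.466,.33,0])
pl=fit("rest",[(-.16,-.04,.006),(-.16,.04,.006),(.16,.04,.006),(.16,-.04,.006)],a([(61,40),(201,40),(180,563),(60,562)],2.3,(210,0)),[.466,.33,0])
sp={}
for n,u in dict(red=(212,43),blue=(437,216),brown=(74,541)).items():
    u=a([u],2.4,(160,0))[0]; sp[n]=onplane("wrist",u,.08,b["sp"])[:2]; print(n,sp[n].round(4))
# overlay rack/rest to scene & side for cross-check
c,s=np.cos(rk[2]),np.sin(rk[2])
for n,u in dict(blue=(215,144),brown=(399,132),red=(580,136)).items():
    u=a([u],2.4,(90,90))[0]; w=onplane("wrist",u,.01,b["rack"])[:2]; d=w-rk[:2]; print("pad",n,w.round(4),"rackframe",(d@[c,s]).round(4),(d@[-s,c]).round(4))
def W(p,M): 
    c,s=np.cos(p[2]),np.sin(p[2]); M=np.array(M); return np.c_[M[:,:2]@np.array([[c,s],[-s,c]])+p[:2],M[:,2]]
for cam in ["scene","side"]:
    im=read_camera(cam)[:,:,::-1].copy(); im=cv2.imread(f"pics/a_{cam}.png"); im=cv2.resize(im,None,fx=1.5,fy=1.5)
    for poly in [W(rk,[(-.18,.05,.006),(.18,.05,.006),(.18,-.05,.006),(-.18,-.05,.006)]),W(bar,[(-.155,.012,.04),(.155,.012,.04),(.155,-.012,.04),(-.155,-.012,.04)]),W(rs,[(-.16,-.04,.006),(-.16,.04,.006),(.16,.04,.006),(.16,-.04,.006)])]:
        cv2.polylines(im,[(proj(cam,poly)*1.5).round().astype(int)],True,(255,0,255),1)
    for w in sp.values():
        for u in proj(cam,[(*w,0.08),(*w,0)]): cv2.circle(im,tuple(int(x) for x in u*1.5),2,(0,255,255),-1)
        th=np.linspace(0,6.28,40); cv2.polylines(im,[(proj(cam,np.c_[w[0]+.026*np.cos(th),w[1]+.026*np.sin(th),0*th])*1.5).astype(int)],True,(0,255,255),1)
    o={"scene":(90,120),"side":(180,150)}[cam]
    im=im[o[1]:o[1]+340,o[0]:o[0]+590]
    cv2.imwrite(f"pics/d_{cam}.png",cv2.resize(im,None,fx=1.35,fy=1.35))
json.dump(dict(rk=rk.tolist(),rs=rs.tolist(),sp={k:v.tolist() for k,v in sp.items()}),open("est.json","w"))
E
```

```text
rack [ 0.5852 -0.027   1.5942] res mm [[-0.3, -0.9], [-0.7, 0.9], [0.6, 0.5], [0.3, -0.5]]
rack [ 0.5853 -0.0291  1.5953] res mm [[0.1, 2.4], [-0.5, -1.0], [0.4, -1.4]]
rest [ 0.4683  0.3327 -0.0104] res mm [[-0.5, -0.6], [-0.2, 0.7], [0.1, 0.7], [0.3, -0.7], [-0.2, -0.5], [-0.4, 0.8], [0.3, 0.0], [0.5, -0.4]]
rest [ 0.4676  0.3323 -0.0111] res mm [[-1.6, -0.4], [-0.2, 0.2], [1.1, 0.1], [0.7, 0.2]]
red [ 0.3474 -0.2575]
blue [ 0.4261 -0.1456]
brown [ 0.5982 -0.3336]
pad blue [ 0.5883 -0.1237] rackframe -0.0967 -0.0008
pad brown [ 0.5821 -0.0282] rackframe -0.0011 0.0032
pad red [0.5834 0.0655] rackframe 0.0925 -0.0004
```

View pics/d_scene.png

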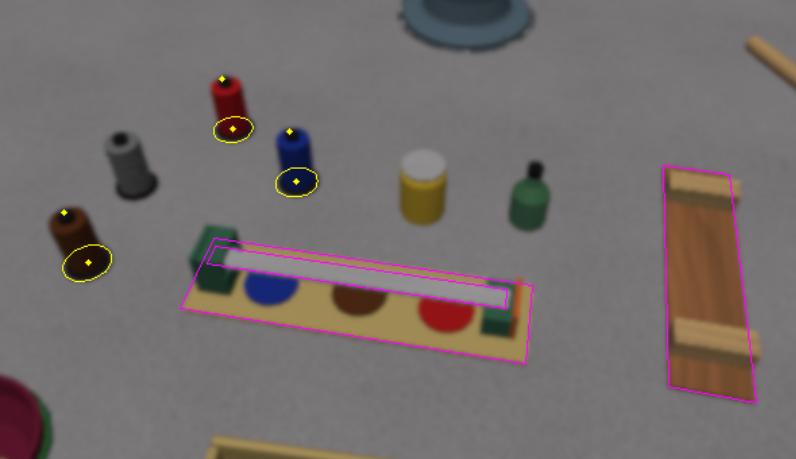

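View pics/d_side.png

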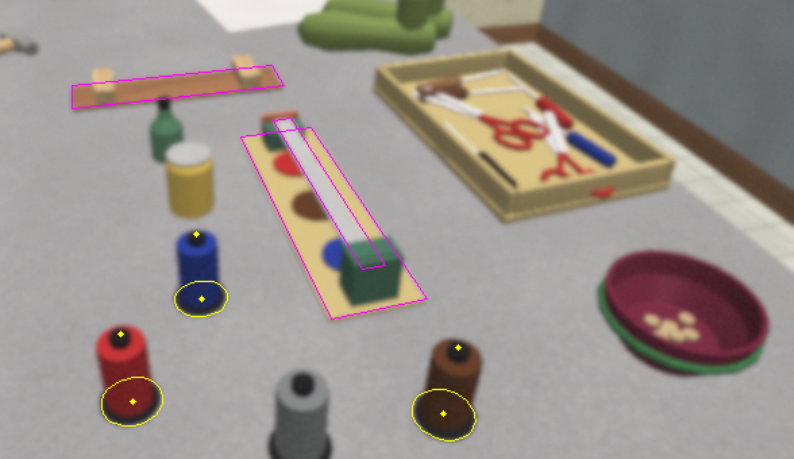

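Overlays on the scene and side pictures agree to within about 2–3 mm, and the stubs and base outlines sit where they should. Now the bar.

```bash
python3 - <<'E'
from h import *
import json
E=json.load(open("est.json")); rk=E["rk"]
c=np.array([.5853,-.0275])
y0=rk[2]-np.pi/2
for y in (y0,y0+np.pi): print(y,inverse_kinematics((*c,.1),down(y)))
for y in (y0+np.pi/2,y0-np.pi/2): print(y,inverse_kinematics((.468,.333,.1),down(y)))
move_gripper(.06)
move_ptp((*c,.11),down(y0)); pause(.2); print(read_qpos(),read_eef_pos())
movel((*c,.0405),speed=.1); pause(.2); print(read_time_s(),read_eef_pos(),read_ft_force())
save("wrist","e_w"); save("side","e_s")
E
```

```text
0.023451270159479787 [-0.49643764  0.43669487  0.57942421  1.87051634 -0.29531132  0.9201768
  0.24443256]
3.165043923749273 [ 0.58381108  0.50219123 -0.75179459  1.81767947  0.40632499  0.98224722
  2.82785492]
1.5942475969543763 [-0.84296592  0.36955802  0.18141421  1.88329401 -0.08355837  0.89598537
  0.97296646]
-1.5473450566354168 [-0.94873663  0.37724436  0.30823575  1.88848448 -0.14347971  0.89714781
 -2.11841758]
[-0.49864577  0.42148831  0.58259006  1.86402004 -0.28295224  0.93775279
  0.23519247] [ 0.58565749 -0.02827326  0.11052241]
9.3833 [ 0.58609913 -0.02753724  0.04137458] [-0.19919808  0.161374    0.46576659]
```

View pics/e_w.png

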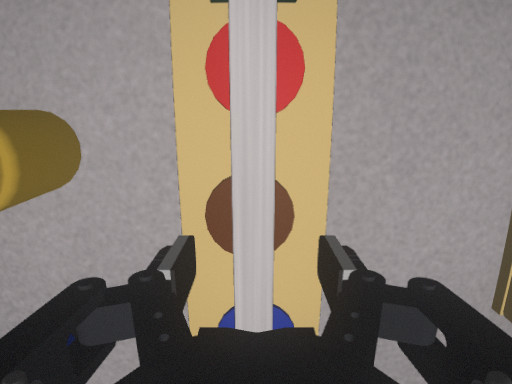

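View pics/e_s.png

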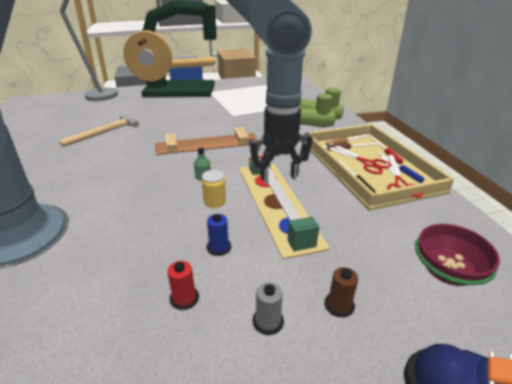

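```bash
python3 - <<'E'
from h import *
t=np.array(read_eef_pos()); print(t,proj("side",[t,t-[0,0,.019],t+[0,0,.054]]),proj("scene",[t]),proj("wrist",[t,t-[0,0,.019],[.5821,-.0282,.01],[.5834,.0655,.01]]))
move_gripper(.06); print(read_finger_gap())
i=cv2.imread("pics/e_s.png")[90:270,190:360]; cv2.imwrite("pics/e2.png",cv2.resize(i,None,fx=3.3,fy=3.3)); 
save("scene","e_sc")
i=cv2.imread("pics/e_sc.png")[130:290,120:360]; cv2.imwrite("pics/e3.png",cv2.resize(i,None,fx=3.3,fy=3.3)); 
E
```

```text
[ 0.58581524 -0.02743911  0.04112405] [[278.34892309 188.56682561]
 [278.00472812 195.36042349]
 [279.36817201 168.26591936]] [[235.98271367 216.11849931]] [[254.49810336 232.88086117]
 [254.65354411 221.55022505]
 [249.11066609 216.34299555]
 [254.22151428  66.1133749 ]]
0.05996973749974984
```

View pics/e2.png

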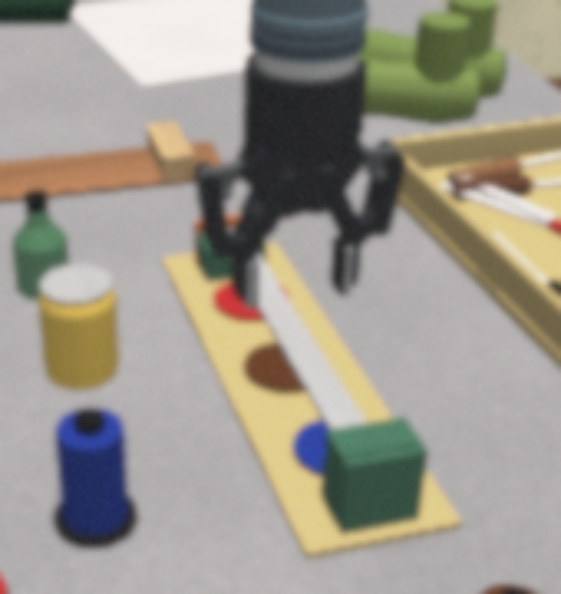

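View pics/e3.png

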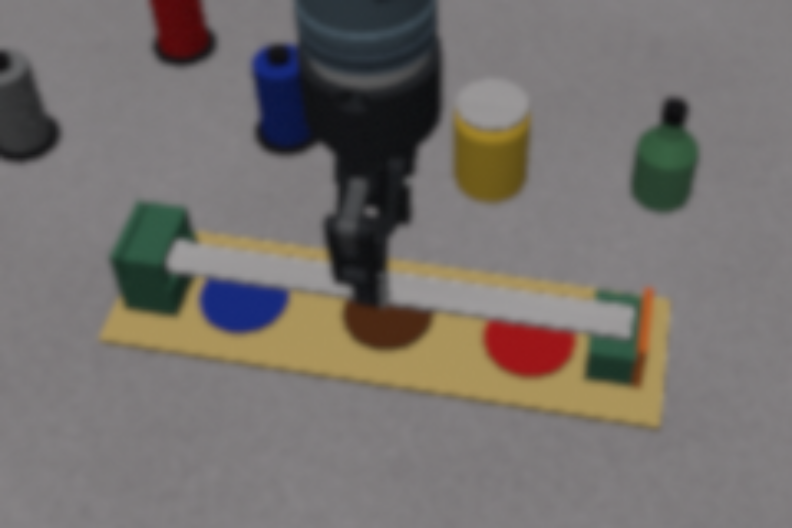

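```bash
python3 - <<'E'
from h import *
P=[[.585+.03,-.027,.022],[.585+.03,-.027,.03],[.585-.03,-.027,.03],[.585-.03,-.027,.022]]
s=proj("side",P); print(((s-[190,90])*3.3).round()); s=proj("scene",P); print(((s-[120,130])*3.3).round()); print(proj("wrist",P))
E
```

```text
[[329. 342.]
 [330. 333.]
 [249. 344.]
 [248. 353.]]
[[373. 339.]
 [373. 332.]
 [396. 259.]
 [396. 267.]]
[[302.20315994 222.13382887]
 [304.10828777 226.65523994]
 [203.96993577 224.37624461]
 [206.07331905 219.93948728]]
```

All three views suggest the fingertips sit higher than the stated geometry. A gentle close will tell: a 24 mm gap means it holds the bar.

```bash
python3 - <<'E'
from h import *
move_gripper(.0,effort=30); pause(.1); print(read_time_s(),read_finger_gap(),read_eef_pos(),read_ft_force())
save("wrist","f_w"); save("side","f_s")
i=cv2.imread("pics/f_s.png")[90:270,190:360]; cv2.imwrite("pics/f2.png",cv2.resize(i,None,fx=3.3,fy=3.3)); 
E
```

```text
10.45 -0.00012712174076530327 [ 0.58530486 -0.02749774  0.04049034] [ 0.34256824 -0.43234567 -0.33771307]
```

View pics/f_w.png

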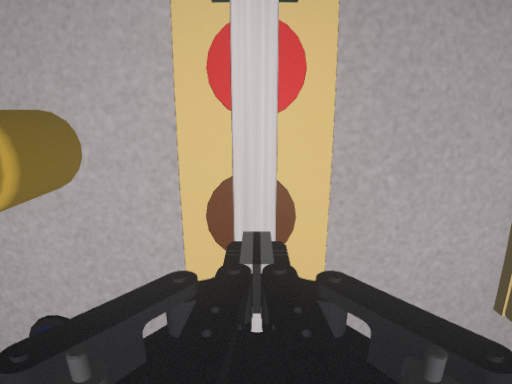

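View pics/f2.png

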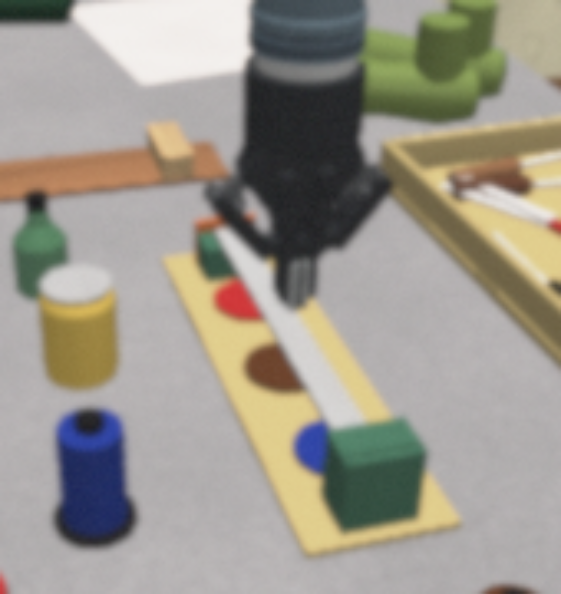

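The gap closed to 0, with the closed tips visibly above the bar. The real fingertips stand short of the reported TCP, so I'll triangulate the offset.

```bash
python3 - <<'E'
from h import *
save("scene","f_sc")
for c,n,o in (("scene","f_sc",(195,170)),("side","f_s",(240,130)),("wrist","f_w",(200,200))):
    i=cv2.imread(f"pics/{n}.png")[o[1]:o[1]+80,o[0]:o[0]+100]
    cv2.imwrite(f"pics/f_{c}z.png",cv2.resize(i,None,fx=6,fy=6,interpolation=cv2.INTER_CUBIC))
E
```

```text
(no output)
```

View pics/f_scenez.png

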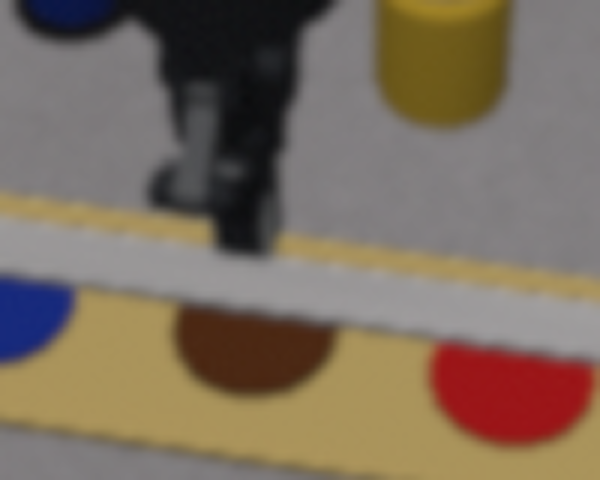

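View pics/f_sidez.png

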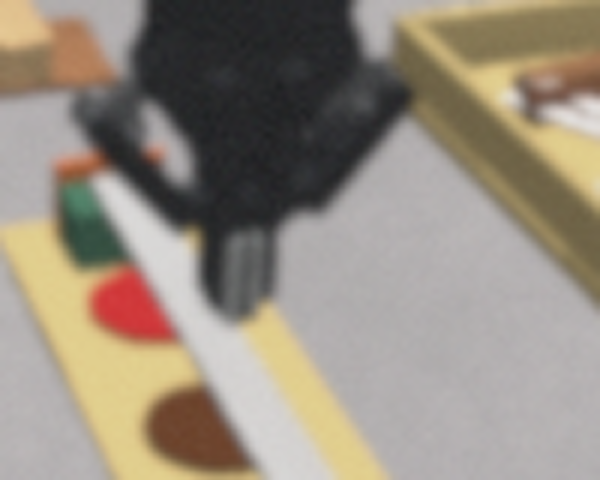

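View pics/f_wristz.png

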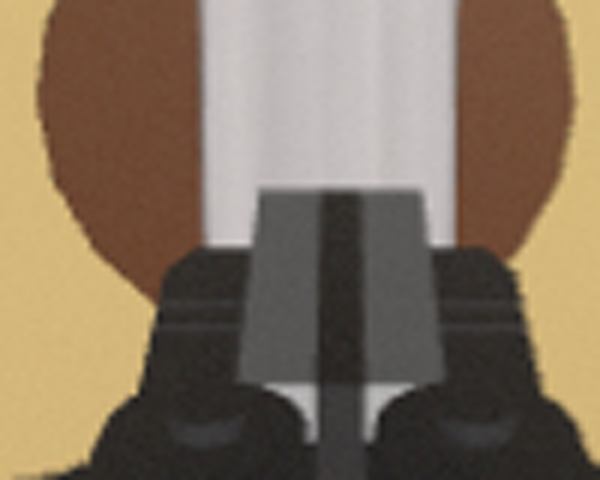

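```bash
python3 - <<'E'
from h import *
obs=[("side",(279.2,183)),("scene",(235.3,211.7))]
r=least_squares(lambda P:np.concatenate([proj(c,P)[0]-u for c,u in obs]),[.585,-.0275,.04])
print(r.x,r.fun,read_eef_pos())
P=r.x
print(proj("wrist",[P,P+[0,.011,0],P-[0,.011,0]]))
E
```

```text
[ 0.58690207 -0.02798306  0.05657381] [-0.039059   -0.02624611 -0.02866677  0.03074685] [ 0.5853077  -0.02753243  0.04050434]
[[257.37511031 245.46139446]
 [257.91489883 225.41193015]
 [256.85544277 264.70285565]]
```

```bash
python3 - <<'E'
from h import *
t=np.array([.5853,-.0275,.0405]); q=read_tcp_rot()
f0=read_ft_force()[2]; z=.0325
movel((t[0],t[1],z),speed=.05)
for k in range(20):
    f=read_ft_force()[2]; print(round(read_time_s(),2),round(read_eef_pos()[2],4),round(f-f0,2))
    if abs(f-f0)>3: break
    z-=.0015; movel((t[0],t[1],z),speed=.03); pause(.03)
movel((t[0],t[1],.05),speed=.1); print(read_time_s())
E
```

```text
10.91 0.0318 0.17
11.19 0.031 -0.59
11.47 0.0295 0.44
11.76 0.0279 0.06
12.04 0.0264 -0.13
12.32 0.0249 0.14
12.61 0.0234 0.12
12.89 0.0219 0.53
13.18 0.0204 0.11
13.46 0.0203 7.68
13.9167
```

Contact with the bar top (z=0.040) came at reported z≈0.0204. So the closed tips sit 19.6 mm behind the reported TCP, and the true grasp point is about 38.6 mm behind it. I'll compensate for that and grip.

```bash
cat >> h.py <<'E'
D=.0386
def eef(G,q): return np.array(G,float)+R.from_quat(q).as_matrix()[:,2]*D
def G_now():
    return np.array(read_eef_pos())-R.from_quat(read_tcp_rot()).as_matrix()[:,2]*D
def L(G,q,speed=.15): movel(eef(G,q),q,speed=speed)
def P(G,q): move_ptp(eef(G,q),q)
def st(m=""): print(m,"t",round(read_time_s(),2),"G",G_now().round(4),"F",np.round(read_ft_force(),2),"gap",round(read_finger_gap(),4))
E
python3 - <<'E'
from h import *
import json
y0=json.load(open("est.json"))["rk"][2]-np.pi/2; c=(.5853,-.0275); q=down(y0)
move_gripper(.055)
L((*c,.036),q,.08); pause(.1); st("down")
move_gripper(0,effort=60); pause(.2); st("grip")
a=np.radians(3.5); u=np.array([np.cos(y0),np.sin(y0),0]); qt=(R.from_rotvec(u*a)*R.from_quat(q)).as_quat()
L((*c,.036+.012),qt,.04); pause(.15); st("lift")
save("scene","g_sc"); save("side","g_s"); save("wrist","g_w")
i=cv2.imread("pics/g_s.png")[90:270,190:360]; cv2.imwrite("pics/g2.png",cv2.resize(i,None,fx=3.3,fy=3.3)); 
i=cv2.imread("pics/g_sc.png")[130:290,120:360]; cv2.imwrite("pics/g3.png",cv2.resize(i,None,fx=3.3,fy=3.3)); 
E
```

```text
down t 15.39 G [ 0.586  -0.0276  0.0366] F [-0.06  0.07 -0.05] gap 0.0551
grip t 15.98 G [ 0.5857 -0.0275  0.0366] F [-1.58  0.6   6.14] gap 0.0225
lift t 16.59 G [ 0.5849 -0.027   0.0475] F [ 0.62 -1.22 -1.49] gap 0.0224
```

View pics/g2.png

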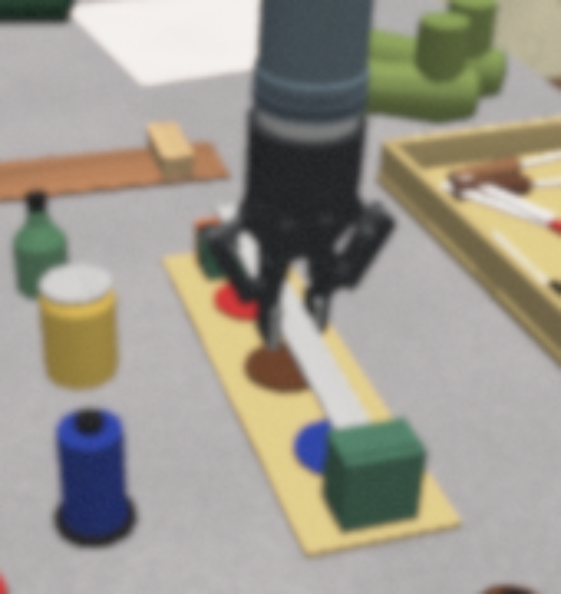

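View pics/g3.png

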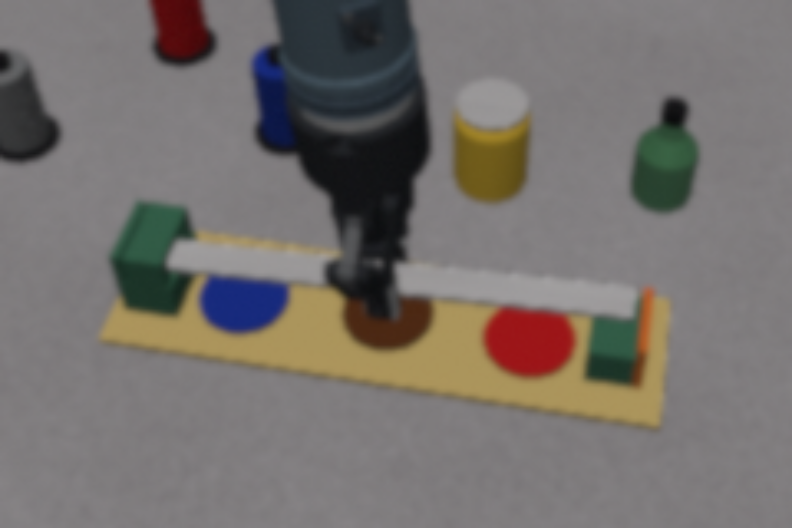

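View pics/g_w.png

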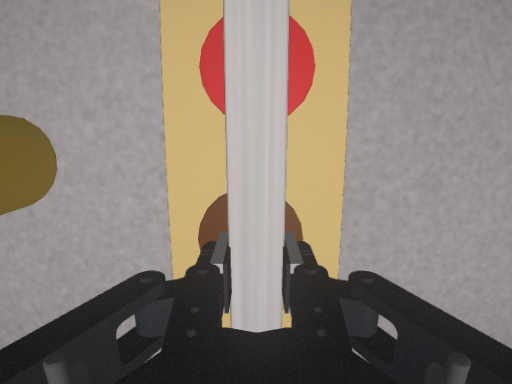

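The bar is held (gap 22.5 mm) and tilted. Its lip end is raised above the orange lip (crop (635,300)), with the keeper end still under the keeper. Now drawing it out.

```bash
python3 - <<'E'
from h import *
import json
rk=json.load(open("est.json"))["rk"]; y0=rk[2]-np.pi/2; c=np.array((.5853,-.0275)); q=down(y0)
u=np.array([np.cos(y0),np.sin(y0),0]); qt=(R.from_rotvec(u*np.radians(3.5))*R.from_quat(q)).as_quat()
ax=np.array([np.cos(rk[2]),np.sin(rk[2])])
for d in (.015,.05):
    L((*(c+d*ax),.048),qt,.06); st(d)
g=c+.05*ax
L((*g,.16),q,.15); st("up")
qr=down(np.pi/2-.0107)
P((.468,.3326,.12),qr); pause(.2); st("over rest")
save("scene","i_sc"); save("wrist","i_w")
E
```

```text
0.015 t 17.14 G [ 0.585  -0.0112  0.0479] F [-0.51 -0.28 -1.05] gap 0.0222
0.05 t 17.88 G [0.5841 0.0224 0.048 ] F [ 0.58 -0.09 -1.05] gap 0.022
up t 18.77 G [0.5832 0.0223 0.1591] F [-0.51 -1.37 -1.45] gap 0.0227
over rest t 20.23 G [0.4693 0.3309 0.1201] F [-0.15  0.49 -0.75] gap 0.0227
```

View pics/i_sc.png

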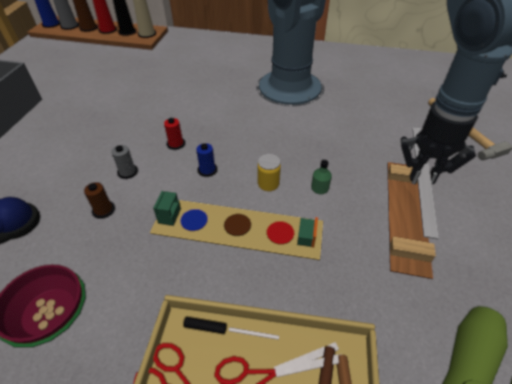

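View pics/i_w.png

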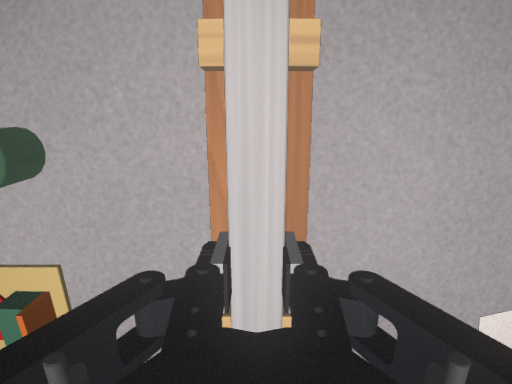

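The bar is free and hangs centred over the rest; the rack is open, with pads at (194,220), (238,225), (281,232). Lowering it now.

```bash
python3 - <<'E'
from h import *
qr=down(np.pi/2-.0107); t=np.array((.468,.3326))
L((*t,.037),qr,.12); pause(.15); st("near")
e=G_now()[:2]-t; t2=t-e
z=.035
f0=read_ft_force()[2]
while z>.027:
    L((*t2,z),qr,.04); pause(.05); f=read_ft_force()[2]-f0
    if f>2.5: break
    z-=.001
st("touch")
move_gripper(.055); pause(.1); st("open")
L((*t,.13),qr,.15); pause(.2)
save("wrist","j_w"); save("scene","j_sc"); save("side","j_s")
p=cp("wrist")
import json; json.dump([x.tolist() for x in p],open("j.json","w"))
for n in ("bar","rest"):
  for c in ("wrist","scene","side"):
    for r in tip_of(c,n)[:1]: print(n,c,r, onplane(c,r["at"],.03 if n=="bar" else 0)[:2].round(4))
E
```

```text
near t 21.32 G [0.4689 0.3332 0.0381] F [ 0.83 -0.85 -1.11] gap 0.0224
touch t 22.82 G [0.4673 0.332  0.0316] F [-1.91 -1.03  5.28] gap 0.0224
open t 23.34 G [0.4671 0.3319 0.0309] F [-0.04 -0.79  0.05] gap 0.0549
bar wrist {'at': [256.4, 207.0], 'confidence': 0.59} [0.4711 0.3317]
bar scene {'at': [410.3, 203.5], 'confidence': 0.79} [0.464  0.3333]
bar side {'at': [210.4, 136.0], 'confidence': 0.84} [0.4781 0.3218]
rest scene {'at': [403.9, 209.9], 'confidence': 0.86} [0.458  0.3287]
rest side {'at': [209.2, 144.5], 'confidence': 0.82} [0.4729 0.3252]
```

View pics/j_w.png

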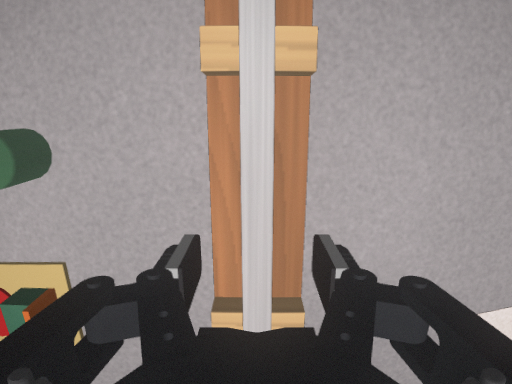

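View pics/j_s.png

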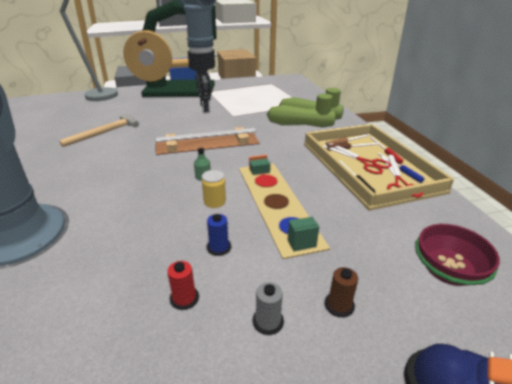

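```bash
python3 - <<'E'
from h import *
import json
out={}
for n,pos in [("rest",(.5,.32,.28)),("rack",(.61,-.03,.21))]:
    move_ptp(pos,down(np.pi/2)); pause(.2)
    out[n]=[x.tolist() for x in cp("wrist")]; save("wrist","k_"+n); print(read_time_s())
for m in ["pad_blue","pad_brown","pad_red"]:
    r=tip_of("wrist",m)[0]; print(m,r,onplane("wrist",r["at"],.006)[:2].round(4))
json.dump(out,open("k.json","w"))
i=cv2.imread("pics/k_rest.png")[0:260,210:320]; cv2.imwrite("pics/k1.png",cv2.resize(i,None,fx=2.3,fy=2.3,interpolation=cv2.INTER_CUBIC))
b=tuple(np.array(x) for x in out["rack"])
im=cv2.imread("pics/k_rack.png"); hsv=cv2.cvtColor(im,cv2.COLOR_BGR2HSV).astype(int)
H,S,V=hsv[...,0],hsv[...,1],hsv[...,2]
box=np.zeros(H.shape,bool); box[90:215,100:410]=1
for n,m in dict(blue=(H>105)&(H<130)&(S>120),red=((H<5)|(H>172))&(S>150),brown=(H<16)&(S>80)&(S<160)&(V<150)).items():
    m=(m&box).astype(np.uint8); k,lab,s,c=cv2.connectedComponentsWithStats(cv2.morphologyEx(m,cv2.MORPH_OPEN,np.ones((3,3))))
    j=1+np.argmax(s[1:,4]); 
    pts=cv2.findContours((lab==j).astype(np.uint8),0,1)[0][0][:,0]
    w=np.array([onplane("wrist",p,.01,b)[:2] for p in pts])
    r=least_squares(lambda p:np.hypot(*(w-p[:2]).T)-p[2],[*w.mean(0),.03],loss="soft_l1",f_scale=.001)
    print(n,s[j],c[j],"circle",r.x.round(4))
E
```

```text
25.8417
27.4833
pad_blue {'at': [174.8, 150.1], 'confidence': 0.64} [ 0.5864 -0.1269]
pad_brown {'at': [255.2, 145.2], 'confidence': 0.78} [ 0.5806 -0.0312]
pad_red {'at': [334.7, 146.6], 'confidence': 0.76} [0.5818 0.0632]
blue [ 152  128   49   49 1873] [175.65509877 151.565937  ] circle [ 0.5885 -0.1241  0.0285]
red [ 311  123   49   50 1908] [335.13888889 147.80607966] circle [0.5834 0.0645 0.0287]
brown [ 232  122   50   50 1954] [256.20522006 146.19242579] circle [ 0.5821 -0.0287  0.0287]
```

View pics/k_rack.png

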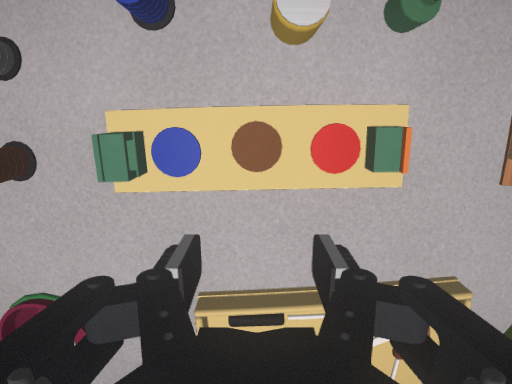

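View pics/k1.png

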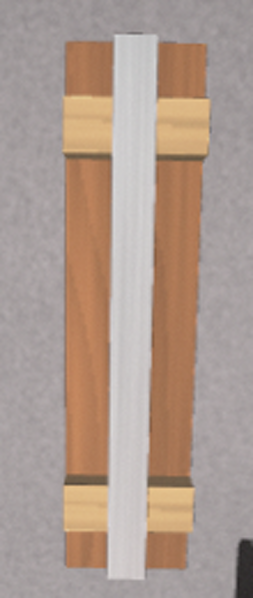

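```bash
python3 - <<'E'
from h import *
import json
b=tuple(np.array(x) for x in json.load(open("k.json"))["rest"])
a=lambda l:[(x/2.3+210,y/2.3) for x,y in l]
def fit(model,px,g):
    W=np.array([onplane("wrist",u,m[2],b)[:2] for u,m in zip(px,model)]); M=np.array(model)[:,:2]
    f=lambda p:(M@np.array([[np.cos(p[2]),np.sin(p[2])],[-np.sin(p[2]),np.cos(p[2])]])+p[:2]-W).ravel()
    r=least_squares(f,g); print(r.x.round(4),(r.fun*1e3).round(1))
fit([(-.155,-.012,.035),(-.155,.012,.035),(.155,.012,.035),(.155,-.012,.035)],a([(113.5,34),(158,35),(146,579),(109,578)]),[.468,.333,0])
fit([(-.125,-.04,.03),(-.125,.04,.03),(.125,.04,.03),(.125,-.04,.03)],a([(64,95),(209,97),(192,531),(64,528)]),[.468,.333,0])
fit([(-.16,-.04,.006),(-.16,.04,.006),(.16,.04,.006),(.16,-.04,.006)],a([(66,42),(207,42),(186,569),(65,566)]),[.468,.333,0])
E
```

```text
[ 0.4677  0.3322 -0.0062] [-0.7 -0.3 -0.9  0.3  0.5  0.5  1.  -0.5]
[ 0.4673  0.3327 -0.0109] [-1.  -0.8 -0.9  0.9  0.5  0.4  1.4 -0.5]
[ 0.4681  0.3327 -0.012 ] [-1.3 -0.2  0.1  0.1  0.1 -0.2  1.1  0.2]
```

The bar is centred on the rest to under 1 mm and 0.3°. In the upper view all three pads are clear: blue (175,152), brown (256,146), red (335,148). Now the blue spool.

```bash
cat > sp.py <<'E'
from h import *
import json,sys
PAD=dict(blue=(.5885,-.1241),red=(.5834,.0645),brown=(.5821,-.0287))
def measure(g,tag,zt=.08):
    im=save("wrist",tag); p=cp("wrist")
    c0=proj("wrist",[(*g,zt)],p)[0]; sc=np.linalg.norm(proj("wrist",[(g[0]+.01,g[1],zt)],p)[0]-c0)/.01
    yy,xx=np.mgrid[:384,:512]; ok=None; c=c0
    V=im.max(2)
    for _ in range(4):
        m=(V<75)&(np.hypot(xx-c[0],yy-c[1])<.0125*sc)
        if m.sum()<30: break
        c=np.array([xx[m].mean(),yy[m].mean()])
    w=onplane("wrist",c,zt-.003,p)[:2]
    print("stub px",c.round(1),"pred",c0.round(1),"n",m.sum(),"exp",round(3.14*(.009*sc)**2),"->",w.round(4),"prior",np.round(g,4)); return w
def pick_place(n,yaw):
    g=np.array(json.load(open("est.json"))["sp"][n]); q=down(yaw)
    move_gripper(.065)
    P((*g,.165),q); pause(.25); w=measure(g,f"m_{n}")
    if np.hypot(*(w-g))<.006: g=.7*w+.3*g
    st("hover"); e=G_now()[:2]-g
    L((*g,.046),q,.15); pause(.15); st("low"); 
    move_gripper(0,effort=45); pause(.15); st("grip")
    gap=read_finger_gap()
    if gap<.03: print("MISSED"); return
    z0=G_now()[2]; off=G_now()[:2]-g; print("tcp-spool",off.round(4))
    L((*g,.17),q,.2); st("up")
    t=np.array(PAD[n])+off*[0,1]
    P((*t,.17),q); pause(.1)
    L((*t,z0+.016),q,.15); pause(.2); e=G_now()-[*t,z0+.016]; print("err",e.round(4))
    t2=t-e[:2]; z=z0+.0135-e[2]; f0=read_ft_force()[2]
    while z>z0+.006-e[2]:
        L((*t2,z),q,.04); pause(.03)
        if read_ft_force()[2]-f0>2: break
        z-=.001
    st("touch"); move_gripper(.065); pause(.05); st("open")
    L((*t2,.15),q,.2); st("done")
if __name__=="__main__": pick_place(sys.argv[1],.0235)
E
python3 sp.py blue; python3 -c "
from h import *
save('wrist','n_w');save('scene','n_sc')"
```

```text
stub px [252.9 206.5] pred [253.9 208.5] n 461 exp 503 -> [ 0.4254 -0.145 ] prior [ 0.4261 -0.1456]
hover t 29.39 G [ 0.4267 -0.1455  0.1652] F [-0.28 -0.11 -0.08] gap 0.065
low t 30.48 G [ 0.4266 -0.1453  0.0469] F [ 0.18 -0.28 -0.24] gap 0.0648
grip t 30.98 G [ 0.426  -0.1451  0.0467] F [-1.63  1.35  5.1 ] gap 0.039
tcp-spool [0.0004 0.    ]
up t 31.74 G [ 0.4246 -0.1446  0.169 ] F [ 0.03  0.3  -1.92] gap 0.0392
err [ 0.001  -0.0002  0.0013]
touch t 34.74 G [ 0.5874 -0.1239  0.0568] F [-1.24  1.22  6.06] gap 0.0393
open t 35.17 G [ 0.5875 -0.1238  0.0558] F [-0.33  0.69 -0.02] gap 0.0648
done t 35.78 G [ 0.587  -0.1234  0.1495] F [ 0.01  0.4  -0.17] gap 0.0651
```

View pics/m_blue.png

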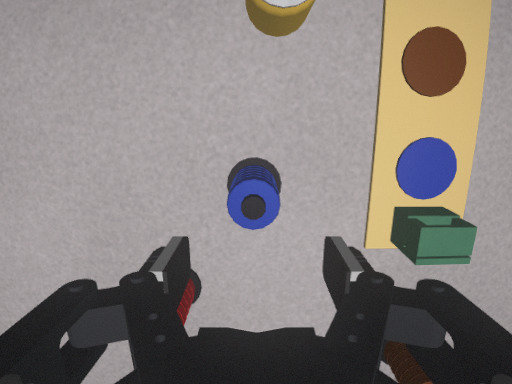

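View pics/n_w.png

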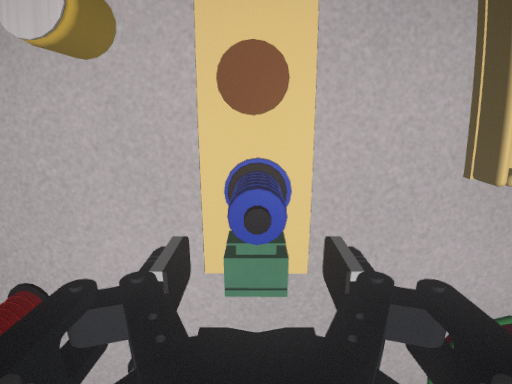

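View pics/n_sc.png

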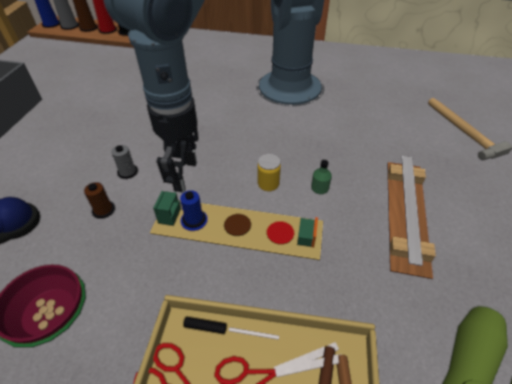

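Blue stands upright on its pad, with a concentric pad rim showing around the flange at (258,185). Next brown, then red.

```bash
python3 sp.py brown; python3 -c "
from h import *
save('wrist','o_w');save('scene','o_sc')"
```

```text
stub px [253.9 212.6] pred [253.5 211.8] n 482 exp 502 -> [ 0.5985 -0.3351] prior [ 0.5982 -0.3336]
hover t 37.25 G [ 0.5991 -0.3313  0.1648] F [-0.07  0.07  0.8 ] gap 0.065
low t 38.34 G [ 0.5994 -0.3354  0.0476] F [ 0.16 -0.04  0.12] gap 0.0653
grip t 38.83 G [ 0.599  -0.3351  0.047 ] F [0.37 0.52 5.87] gap 0.039
tcp-spool [ 0.0006 -0.0004]
up t 39.6 G [ 0.5975 -0.3335  0.1682] F [-0.42  0.5  -2.79] gap 0.0393
err [ 0.001  -0.      0.0012]
touch t 43.07 G [ 0.5812 -0.0291  0.0569] F [-2.06  1.01  5.73] gap 0.0393
open t 43.49 G [ 0.581  -0.0291  0.0561] F [ 0.01  0.33 -0.02] gap 0.0651
done t 44.11 G [ 0.5805 -0.0287  0.1495] F [-0.54  0.55  0.27] gap 0.0647
```

View pics/o_w.png

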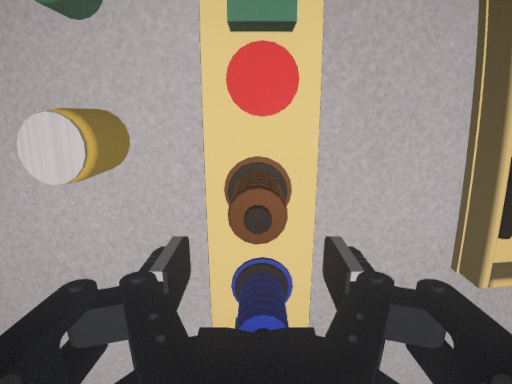

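View pics/o_sc.png

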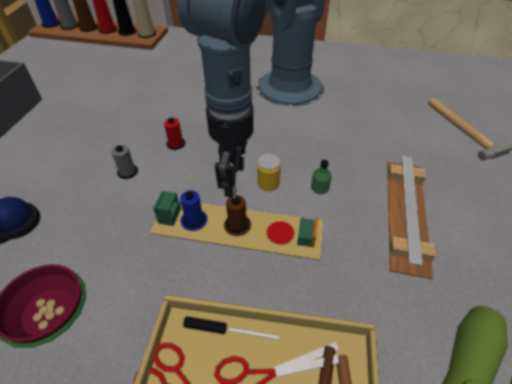

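Brown is upright and concentric on its pad at (258,190), and blue is undisturbed. Now red.

```bash
python3 sp.py red && python3 - <<'E'
from h import *
import json
save("wrist","p_near")
move_ptp((.61,-.03,.25),down(np.pi/2)); pause(.25)
im=save("wrist","p_w"); b=cp("wrist"); save("scene","p_sc"); save("side","p_s"); print(read_time_s())
from sp import measure,PAD
for n,w in PAD.items(): m=measure(np.array(w),"p_x_"+n,.09); print(n,"off pad mm",((m-w)*1e3).round(1))
E
```

```text
stub px [251.9 207.4] pred [253.9 208.8] n 452 exp 503 -> [ 0.346  -0.2574] prior [ 0.3474 -0.2575]
hover t 45.97 G [ 0.3482 -0.2572  0.1651] F [ 0.24 -0.33 -0.33] gap 0.0649
low t 47.06 G [ 0.3473 -0.2578  0.0469] F [ 0.27  0.48 -0.  ] gap 0.065
grip t 47.55 G [ 0.3467 -0.2575  0.0466] F [-1.52  1.5   5.91] gap 0.0386
tcp-spool [ 0.0003 -0.0001]
up t 48.32 G [ 0.346  -0.2565  0.1693] F [ 0.25  0.91 -1.33] gap 0.0393
err [0.001  0.     0.0012]
touch t 52.1 G [0.5825 0.0643 0.0568] F [-2.64  0.84  4.79] gap 0.0391
open t 52.52 G [0.5825 0.0644 0.0558] F [ 0.67 -0.   -0.09] gap 0.0648
done t 53.14 G [0.5819 0.0648 0.1494] F [-0.5   0.6  -1.22] gap 0.0649
54.8667
stub px [168.9 156.4] pred [167.9 157.1] n 205 exp 224 -> [ 0.5881 -0.1239] prior [ 0.5885 -0.1241]
blue off pad mm [-0.4  0.2]
stub px [345.  151.8] pred [346.6 152.4] n 199 exp 227 -> [0.5831 0.0635] prior [0.5834 0.0645]
red off pad mm [-0.3 -1. ]
stub px [257.8 150.4] pred [258.2 150.7] n 198 exp 230 -> [ 0.5821 -0.0292] prior [ 0.5821 -0.0287]
brown off pad mm [ 0.  -0.5]
```

View pics/p_w.png

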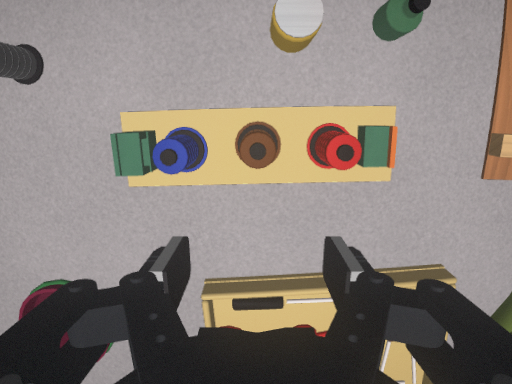

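View pics/p_near.png

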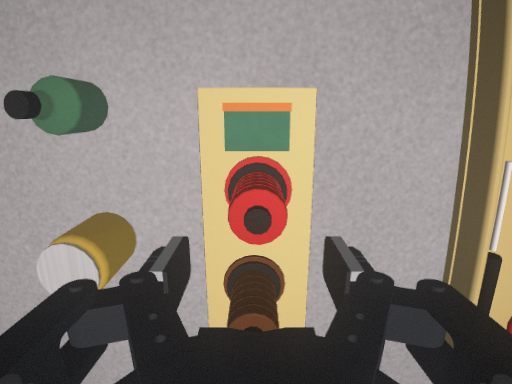

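View pics/p_s.png

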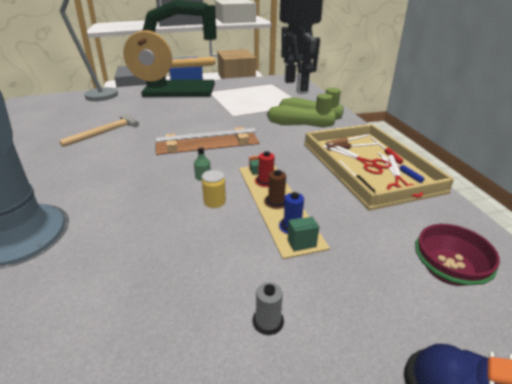

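View pics/p_sc.png

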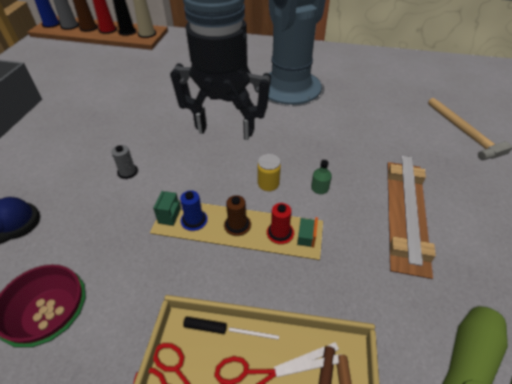

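All three spools are upright on their own pads: blue (190,210), brown (236,215), red (281,223) in the scene view. The grey spool hasn't moved from (124,162), the bar lies on both blocks, and the arm is clear. Handing in.

```bash
python3 -c "
from bench import *
print(read_time_s(),read_ft_force()); print(sign_off())"
```

```text
55.0167 [-0.2721074   0.12207472 -0.20472436]
the job is handed in; nothing more can be done
None
```

The job is done and was handed in at 55 s: the bar is on the rest, and the blue, brown and red spools stand upright on their own pads.

- **Bar:** I tilted it over the orange lip, drew it 50 mm out from under the keeper and laid it on the two blocks. The wrist camera put it within about 1 mm of centre and 0.3° of the rest's direction.
- **Spools:** the last wrist picture showed each within about 1 mm of its pad centre. The grey spool, tin and bottle look unmoved in the pictures. The gripper was clear of everything at hand-in.
- **What disagreed:** the fingertips turned out to be about 20 mm behind the reported TCP, not 19 mm ahead of it. My first close on the bar therefore gripped nothing. I measured the offset by touching the closed fingertips to the bar's top (about 7.7 N) and corrected every grasp after that.
- **Network readings:** the trained networks were sometimes a centimetre or so off. I used my own fits to the pictures for the final positions.

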